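Tap a jammed tart ring down off its base

TASK

The ring of the tart tin has jammed part-way down over its base disc. Take the wooden pounder off its cork coaster and, touching the ring with nothing but the pounder, work it down with light taps on its two red ears, first one side and then the other so that neither ear ever gets more than about a centimetre lower than the other, until both sides are felt to land solidly on the cork seat and the ring is level. Then stand the pounder upright back on its coaster, leaving the jar, mug and tin where they are.

Things in the scene. Friction and masses are not known exactly. Their poses are not given: they have to be found in the camera images.
- tin_stand: Round wooden push-out board, 260 mm diameter, 18 mm thick, fixed to the counter; in its middle a fixed block carries the tin's aluminium base disc (144 mm diameter, its top 58 mm above the counter). Origin: centre of the board's underside, on the counter; z up; the ears of the ring lie along its +y and -y axes.
- cork_seat: Cork seat, a flat ring 188 mm in diameter let into a groove of the board under the tart ring's edge. It stands 0 to 10 mm proud of the board, differently each time, and does not give under light taps; its height is not measured and must be felt. Origin: on the board's axis, 17 mm above the counter, in the bottom of the groove (not the cork's top).
- tart_ring: Fluted steel tart ring round the base disc, 166 mm outside diameter, 26 mm tall, about 0.3 kg. Origin: on its axis at its lower edge, 42 to 45 mm above the counter at the start (the ring may be a little tilted) and 18 to 28 mm when fully down. z: the ring's own axis. Two red ears stick out from the rim on opposite sides. Anything over 30 N dents it.
- ear_a (a point): Middle of the top face of one red ear: a flat tab 38 mm wide (x), 7 mm thick, reaching from 80 to 116 mm from the ring's axis, its top 1 mm above the rim. This point is 100 mm from the axis, on the +y side of tin_stand, and 27 mm above the ring's lower edge, so 45 to 55 mm above the counter when the ring is fully down. z: the ring's own up axis.
- ear_b (a point): The same point on the opposite ear, 100 mm from the axis on the -y side. Pressed down, an ear gives way at about 4 to 7 N (about 3 N more at 15 mm/s, rising with speed) and sinks with the tool; the other ear stays almost where it is. It stays where it is left, as if stuck in syrup, and turns rock hard once its side has landed on the cork.
- pounder_grip (a point): Loose wooden pounder (mallet of the upright kind), 100 mm tall, 0.16 kg: a dark cylindrical head 42 mm in diameter and 30 mm tall with a flat striking face below, and a round pale handle 24 mm in diameter and 70 mm long standing straight up from it. This point is the centre of the handle, 65 mm above the striking face; z points up along the handle.
- pounder_foot (a point): Centre of the pounder's striking face (its underside); z up along the handle.
- coaster_top (a point): Centre of the top of the round cork coaster, 96 mm in diameter, 6 mm thick, fixed on the counter, where the pounder stands at the start and must stand again.
- sugar_jar: Amber glass jar with white lid, 68 mm diameter, 100 mm tall, loose. Origin: centre of its underside. Bystander.
- mug: Blue ceramic mug, 76 mm diameter, 85 mm tall, loose. Origin: centre of its underside. Bystander.
- red_tin: Red can, 74 mm diameter, 110 mm tall, loose. Origin: centre of its underside. Bystander.
There are look-alikes about, which are no part of the job. What is meant by the part that bears coaster_top is not purple, and is the smaller of those in its own colour.

How it is judged:
By the outcome, as a careful person would: the job done as asked, in the order asked, and still so for the second after the job is handed in, with the robot touching nothing.
It also fails if it takes over 72 s, if anything falls off the work surface, if the arm or the gripper's body presses on something with over 40 N, if the wrist force passes 120 N, or if a joint passes its speed limit or range.

ROBOT

A 7-joint arm with a two-finger parallel gripper is mounted at the origin on the work surface. World frame = base frame: x ahead of the robot, y to its left, z up, the work surface at z = 0. Lengths are in mm, angles in rad, forces in N, time in s.
With the tool pointing down it reaches from about 350 to 900 mm from the base axis. Payload 7.2 kg.
Tool frame: the origin (TCP) lies between the finger pads; the fingertips stand 25 mm ahead of it and the grasp point (between the pads) lies 6 mm ahead of it (env.tips_ahead is the distance from the TCP to the fingertips, in mm); z points along the fingers, y is the line along which they close (so a half turn about z gives the same grasp; the last joint's range is limited). The gripper opens to 85 mm and grips with 20 to 120 N. Pads are 22 mm wide; open, the fingers measure 114 mm over their backs; the gripper's body (76 mm by 85 mm) begins 54 mm behind the grasp point. The pads swing forward as they close: fully open they stand 13 mm farther back than shut.
Start: joints at [-1.289, 0.411, -0.013, 1.596, 0.006, 1.134, -0.082], TCP at [214.203, 587.15, 256.297] pointing down, gripper open.
Joint ranges: [-2.95, 2.95], [-0.29, 1.99], [-1.47, 1.44], [0.14, 2.54], [-1.03, 4.17], [0.13, 1.85], [-2.86, 2.86]. Speed limits (rad/s): [2.39, 2.39, 3.01, 3.01, 3.14, 3.14, 3.14].

INTERFACE

Orientations are given as [roll, pitch, yaw] about the fixed x, y, z axes, in that order (R = Rz(yaw) Ry(pitch) Rx(roll)).
In Python, from workcell import env gives the robot as it stands.
- The arm moves only by the tool arm_command, never from a script. Its argument "increments" is a list of rows, each a list of 7 numbers: the turn, a rotation vector about the world's x, y, z in rad, then the shift along the world's x, y, z in m, then the opening, from 0 (shut) to 1 (fully open). A call has 1 to 12 rows; each row is the pose to reach, as a shift and turn from the pose commanded when the call began; what a row does not reach only later rows make up. A row lasts 1/12 s, in which the tool goes at most 41.7 mm and 7.16 degrees, less where a joint would pass 70% of its speed; a pose out of reach is approached as far as the arm can. A call with a gripper value outside its range is refused whole. The fingers move at their own pace and stop on an object; "squeeze" is the grip in N (left out, the last holds). Time passes only in rows, so rows that repeat a pose let the fingers close. It gives the time, the measured TCP pose, the force, the opening and the grip force at its end, in the units of the state.
- env.observe(): the state, without advancing time (a new reading comes with each control period).
- env.camera(name): name is "scene" or "top"; returns a dict with "pixels" (400x640x3 uint8, blue, green, red), "fov_y" (degrees; the focal length in pixels is half the picture's height over the tangent of half this angle, whatever the lens; pixels are square), "cx", "cy" (the principal point, pixels), "view" (4x4, takes a point from world to camera coordinates). Camera axes: x right, y down, z forward; pixel columns grow to the right and rows downward; lengths in mm; the calibration is good to about 2 mm. A picture is of the moment at which its call begins. There is no depth.
- env.sign_off(): hands the job in; it is judged then, once.
The state is a dict: "clock": time; "joint_positions": joint angles; "dq": joint speeds; "joint_efforts": joint torques, N m; "eef_pos": TCP position; "ee_rot": TCP orientation; "contact_force": force on the tool from outside, world axes, zero at the start; "ft_torque": the same for the moment, N m; "width": opening from 0.0 (shut) to 1.0 (fully open); "grip_force": force on a finger pad.
Only numpy, scipy, OpenCV 4.12 (cv2) and the standard library are available. Lean on these libraries where they do the work, as an engineer would, in place of code of your own. Each camera call takes 0.05 s, during which the arm holds its last target. There are 200 camera calls.

## Working session

There is one attempt and no reset: what is moved stays moved. The work goes in short steps, Python scripts to look and compute and a tool call to move; the robot and the scene stay as the last step left them, time stands still between calls to the robot, and variables do not carry over. Pictures are saved under pics/ and viewed, at most 10 in all, crops included, and the job is handed in when it is done.

Besides the shell and the picture viewer there is one more tool, called after ">>>" by a JSON object that holds its "op" and its "data", one argument or row to a line. arm_command: Moves the arm, as the interface text tells. Its arguments: {"type":"object","properties":{"increments":{"type":"array","items":{"type":"array","items":{"type":"number"}}},"squeeze":{"type":"number"}},"required":["increments"]}

```bash
mkdir -p pics; ls
cat > h.py <<'E'
import numpy as np, cv2
from workcell import env
def snap(n,tag):
    c=env.camera(n); im=np.array(c["pixels"]); cv2.imwrite(f"pics/{tag}.png",im)
    np.savez(f"{tag}.npz",im=im,view=np.array(c["view"]),f=200/np.tan(np.radians(c["fov_y"])/2),c=[c["cx"],c["cy"]])
def load(t): return np.load(f"{t}.npz")
def ray(t,uv):
    d=load(t);V=d["view"];R=V[:3,:3];o=-R.T@V[:3,3]
    r=R.T@np.array([(uv[0]-d["c"][0])/d["f"],(uv[1]-d["c"][1])/d["f"],1]);return o,r/np.linalg.norm(r)
def onz(t,uv,z):
    o,r=ray(t,uv);return o+r*(z-o[2])/r[2]
def tri(*obs):
    A=np.zeros((3,3));b=np.zeros(3);rs=[ray(*x) for x in obs]
    for o,r in rs: P=np.eye(3)-np.outer(r,r);A+=P;b+=P@o
    p=np.linalg.solve(A,b);return p,[round(float(np.linalg.norm((np.eye(3)-np.outer(r,r))@(p-o))),1) for o,r in rs]
def proj(t,p):
    d=load(t);q=d["view"][:3,:3]@np.array(p)+d["view"][:3,3];return d["f"]*q[:2]/q[2]+d["c"]
E
python3 - <<'E'
from h import *
np.set_printoptions(suppress=True,precision=3)
for n in("scene","top"):
    snap(n,n+"0");d=load(n+"0");print(n,d["f"],d["c"],d["view"])
print(env.observe())
E
```

```text
pics
scene 372.74178772463887 [320.353 196.795] [[  -0.079    0.997    0.009   88.21 ]
 [   0.715    0.063   -0.697 -311.724]
 [  -0.695   -0.049   -0.717 1221.333]
 [   0.       0.       0.       1.   ]]
top 362.18796502285863 [317.07  201.269] [[ -0.076  -0.997  -0.006   1.094]
 [ -0.972   0.075  -0.224 534.402]
 [  0.224  -0.011  -0.975 779.524]
 [  0.      0.      0.      1.   ]]
{'clock': 0.1, 'joint_positions': array([-1.289,  0.412, -0.013,  1.597,  0.006,  1.134, -0.082]), 'dq': array([-0.   , -0.   , -0.002, -0.003,  0.001,  0.   ,  0.001]), 'joint_efforts': array([  0.004, -60.183,   0.684, -30.008,   0.014,   0.006,   0.   ]), 'eef_pos': array([214.075, 586.757, 255.514]), 'ee_rot': array([-3.14 ,  0.   ,  2.792]), 'contact_force': array([-0.478,  1.733,  1.035]), 'ft_torque': array([-0.012,  0.013, -0.005]), 'grip_force': 0.0, 'width': 0.9985231109786193}
```

View pics/scene0.png

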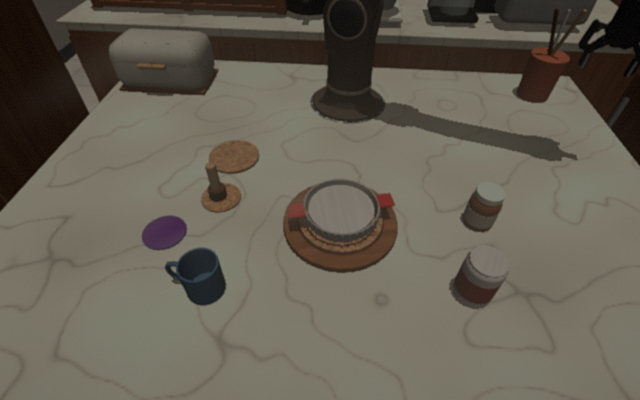

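View pics/top0.png

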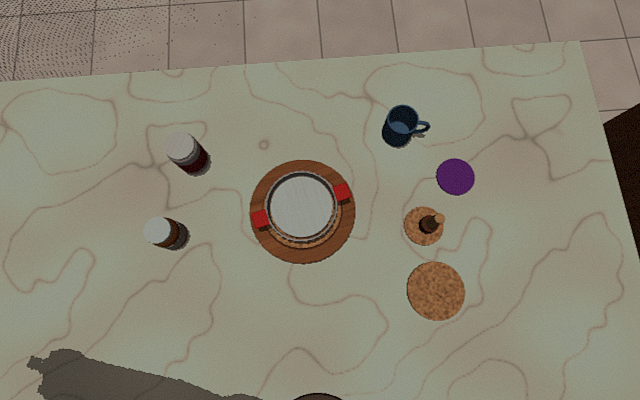

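Scene shows the pounder at (216,185) on the small cork coaster (221,197), next to a bigger cork (234,155) and a purple disc. The tin stands at (341,222) with its ears at (296,211) and (386,201). In top, the pounder's handle top is at (438,218), the coaster at (423,226), and the ears at (260,219) and (343,192). Next I'll enlarge these areas.

Run:
```python
from h import *
def cr(t,x,y,w,h,s): return cv2.resize(load(t)["im"][y:y+h,x:x+w],None,fx=s,fy=s,interpolation=cv2.INTER_CUBIC)
a=cr("scene0",275,170,130,100,6);cv2.imwrite("pics/a.png",np.clip(a*1.5,0,255))
b=cr("top0",240,150,130,100,6);cv2.imwrite("pics/b.png",b)
c=np.hstack([cr("scene0",190,140,65,80,6),cr("top0",395,195,65,80,6)]);cv2.imwrite("pics/c.png",np.clip(c*1.4,0,255))
```

```text
[ WARN:0@0.746] global loadsave.cpp:1063 imwrite_ Unsupported depth image for selected encoder is fallbacked to CV_8U.
```

View pics/a.png

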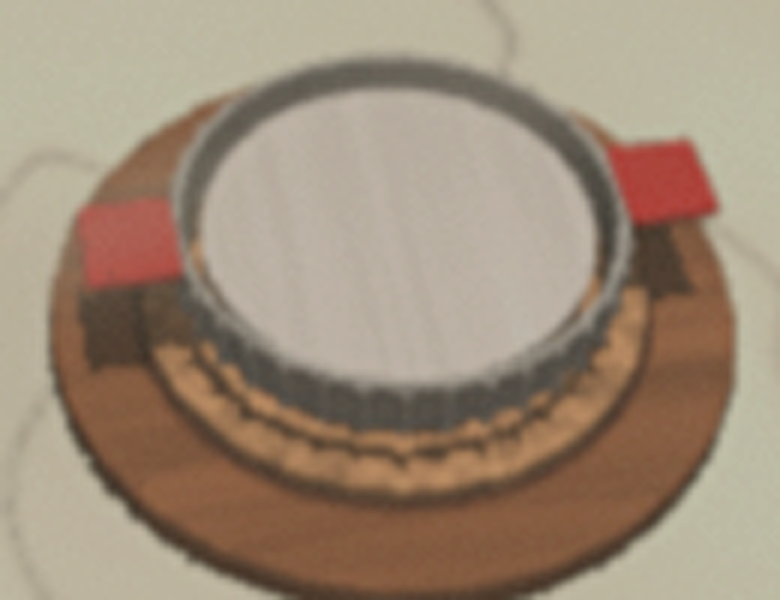

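View pics/b.png

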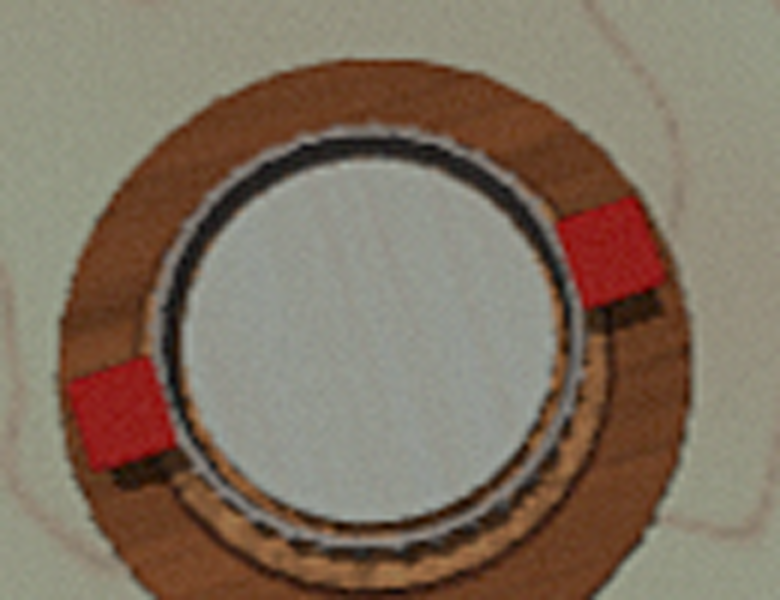

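View pics/c.png

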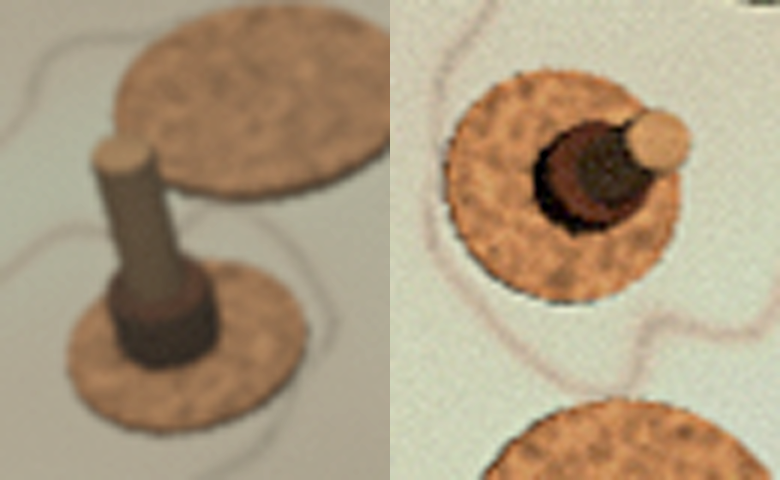

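Crop a shows the ears centred at crop pixels (132,243) and (662,181). In crop b they're at (611,250) and (123,414). Crop c puts the handle top at (126,157) in scene and (659,140) in top, and the coaster centre at (188,346) and (563,186).

```bash
cat > m.py <<'E'
from h import *
np.set_printoptions(suppress=True,precision=1)
A=lambda x,y:("scene0",(x/6+275-.4,y/6+170-.4))
B=lambda x,y:("top0",(x/6+240-.4,y/6+150-.4))
C=lambda x,y:("scene0",(x/6+190-.4,y/6+140-.4))
D=lambda x,y:("top0",((x-390)/6+395-.4,y/6+195-.4))
P=lambda n,*o:print(n,*tri(*o))
P("ear+y",A(662,181),B(123,414)); P("ear-y",A(132,243),B(611,250))
P("e+y outer far",A(690,140),B(68,384));P("e+y outer near",A(718,213),B(95,472)) 
for n,a,b in [("+ far-out",(690,140),(68+0,384)),]: pass
P("+ outer +x?",A(690,140),B(95,472));P("+ outer -x?",A(718,213),B(68,384))
P("- outer",A(80,207),B(665,275));P("- outer",A(93,290),B(632,197))
P("handle top",C(126,157),D(659,140));P("coaster",C(188,346),D(563,186))
P("disc",A(400,236),B(370,341))
for n,o in(("scene",C(188,346)),("top",D(563,186))):print("coaster z6",n,onz(*o,6))
for n,o in(("scene",C(126,157)),("top",D(659,140))):print("htop z106",n,onz(*o,106))
print("head bottom centre est; scene head top z36",onz(*C(163,288),36),"top",onz(*D(599,173),36))
E
python3 m.py
```

```text
ear+y [501.3  93.3  65.8] [0.2, 0.2]
ear-y [550.5 -96.9  67.9] [0.7, 0.7]
e+y outer far [508.1 103.8  95.4] [4.5, 4.5]
e+y outer near [485.5 114.8  33.5] [4.8, 4.8]
+ outer +x? [479.7 104.6  66.6] [0.1, 0.1]
+ outer -x? [514.7 113.5  64.9] [0.2, 0.2]
- outer [ 538.2 -116.6   71.5] [0.3, 0.3]
- outer [ 571.7 -107.6   65.6] [0.2, 0.2]
handle top [ 465.6 -300.7  103.2] [0.6, 0.6]
coaster [ 465.6 -295.1    1.7] [0.1, 0.1]
disc [525.2  -1.6  52.9] [0.4, 0.4]
coaster z6 scene [ 469.7 -293.3    6. ]
coaster z6 top [ 465.  -293.6    6. ]
htop z106 scene [ 468.9 -298.5  106. ]
htop z106 top [ 465.2 -300.3  106. ]
head bottom centre est; scene head top z36 [ 467.2 -298.5   36. ] top [ 464.9 -299.4   36. ]
```

>>> {"op": "arm_command", "data": {
  "increments": [
    [0,0,-0.04,0.01,-0.036,0,1],
    [0,0,-0.08,0.021,-0.074,0,1],
    [0,0,-0.12,0.032,-0.111,0,1],
    [0,0,-0.16,0.042,-0.148,0,1],
    [0,0,-0.2,0.053,-0.185,0,1],
    [0,0,-0.24,0.063,-0.222,0,1],
    [0,0,-0.28,0.074,-0.259,0,1],
    [0,0,-0.32,0.084,-0.296,0,1],
    [0,0,-0.36,0.095,-0.333,0,1],
    [0,0,-0.4,0.105,-0.37,0,1],
    [0,0,-0.44,0.116,-0.407,0,1],
    [0,0,-0.48,0.126,-0.443,0,1]
  ],
  "squeeze": 60
}}

```text
clock: 1.1
eef_pos: [340.1, 142.1, 256.2]
ee_rot: [3.141, -0.0, 2.31]
contact_force: [0.7, 0.9, 0.9]
width: 1.002
grip_force: 0.0
```

>>> {"op": "arm_command", "data": {
  "increments": [
    [0,0,-0.04,0.011,-0.037,0,1],
    [0,0,-0.08,0.021,-0.074,0,1],
    [0,0,-0.12,0.032,-0.111,0,1],
    [0,0,-0.16,0.042,-0.148,0,1],
    [0,0,-0.2,0.053,-0.185,0,1],
    [0,0,-0.24,0.063,-0.222,0,1],
    [0,0,-0.28,0.074,-0.259,0,1],
    [0,0,-0.32,0.084,-0.296,0,1],
    [0,0,-0.36,0.095,-0.333,0,1],
    [0,0,-0.4,0.11,-0.375,-0.005,1],
    [0,0,-0.42,0.12,-0.415,-0.01,1],
    [0,0,-0.42,0.127,-0.443,-0.02,1]
  ]
}}

```text
clock: 2.1
eef_pos: [468.1, -302.1, 236.4]
ee_rot: [3.141, 0.002, 1.89]
contact_force: [0.8, 0.7, 1.1]
width: 0.999
grip_force: 0.0
```

>>> {"op": "arm_command", "data": {
  "increments": [
    [0,0,0,0,0,-0.02,1],
    [0,0,0,0,0,-0.05,1],
    [0,0,0,0,0,-0.08,1],
    [0,0,0,0,0,-0.11,1],
    [0,0,0,0,0,-0.135,1],
    [0,0,0,0,0,-0.15,1],
    [0,0,0,0,0,-0.157,1],
    [0,0,0,0,0,-0.157,1],
    [0,0,0,0,0,-0.157,0.6],
    [0,0,0,0,0,-0.157,0.4],
    [0,0,0,0,0,-0.157,0.3]
  ]
}}

```text
clock: 3.02
eef_pos: [467.9, -299.2, 80.5]
ee_rot: [3.14, 0.001, 1.892]
contact_force: [0.4, -1.1, -0.8]
width: 0.606
grip_force: 0.0
```

Run:
```python
from h import *
snap("scene","s1");snap("top","t1")
def cr(t,x,y,w,h,s): return cv2.resize(load(t)["im"][y:y+h,x:x+w],None,fx=s,fy=s,interpolation=cv2.INTER_CUBIC)
cv2.imwrite("pics/d.png",cv2.convertScaleAbs(np.hstack([cr("s1",170,110,100,110,4),cr("t1",380,165,100,110,4)]),alpha=1.5))
o=env.observe();print(o["eef_pos"],o["width"],o["ee_rot"],o["joint_positions"])
```

```text
[ 467.76047196 -299.0349874    80.27973136] 0.42389238861121414 [3.14012678e+00 9.71967939e-04 1.89195189e+00] [ 0.0036104   0.58858784  0.64867532  1.9612257  -0.51082123  0.75743097
  1.27345613]
```

View pics/d.png

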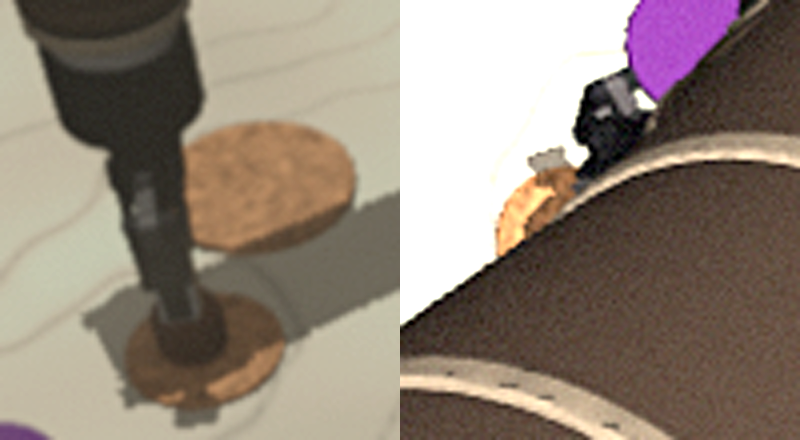

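The crop shows the fingers either side of the handle with the head upright under them on the coaster, so I'll close.

>>> {"op": "arm_command", "data": {
  "increments": [
    [0,0,0,0,0,0,0.2],
    [0,0,0,0,0,0,0.1],
    [0,0,0,0,0,0,0],
    [0,0,0,0,0,0,0],
    [0,0,0,0,0,0,0],
    [0,0,0,0,0,0,0],
    [0,0,0,0,0,0,0]
  ],
  "squeeze": 60
}}

```text
clock: 3.7
eef_pos: [467.5, -299.0, 79.7]
ee_rot: [3.141, 0.0, 1.892]
contact_force: [-0.9, 1.2, 6.0]
width: 0.266
grip_force: 58.8
```

>>> {"op": "arm_command", "data": {
  "increments": [
    [0,0,0,0,0,0.006,0],
    [0,0,0,0,0,0.02,0],
    [0,0,0,0,0,0.042,0],
    [0,0,0,0,0,0.065,0],
    [0,0,0,0,0,0.083,0],
    [0,0,0,0,0,0.09,0],
    [0,0,0,0.006,0.014,0.09,0],
    [0,0,0,0.017,0.04,0.09,0],
    [0,0,0,0.03,0.07,0.09,0],
    [0,0,0,0.043,0.102,0.09,0],
    [0,0,0,0.056,0.133,0.09,0],
    [0,0,0,0.069,0.163,0.09,0]
  ]
}}

```text
clock: 4.7
eef_pos: [536.2, -133.9, 168.7]
ee_rot: [-3.141, -0.001, 1.892]
contact_force: [1.4, -0.3, -1.1]
width: 0.271
grip_force: 58.7
```

>>> {"op": "arm_command", "data": {
  "increments": [
    [0,0,0,0.009,0.021,0,0],
    [0,0,0,0.014,0.033,0,0],
    [0,0,0,0.016,0.039,0,0],
    [0,0,0,0.016,0.039,-0.005,0],
    [0,0,0,0.016,0.039,-0.01,0],
    [0,0,0,0.016,0.039,-0.01,0]
  ]
}}

```text
clock: 5.2
eef_pos: [550.8, -98.7, 158.1]
ee_rot: [-3.14, 0.0, 1.889]
contact_force: [-0.4, 0.3, -2.4]
width: 0.267
grip_force: 58.7
```

Run:
```python
from h import *
snap("scene","s2");snap("top","t2")
def cr(t,x,y,w,h,s): return cv2.resize(load(t)["im"][y:y+h,x:x+w],None,fx=s,fy=s,interpolation=cv2.INTER_CUBIC)
cv2.imwrite("pics/e.png",cv2.convertScaleAbs(np.hstack([cr("s2",255,120,80,120,5),cr("t2",320,140,80,120,5)]),alpha=1.5))
o=env.observe();print(o["eef_pos"],o["contact_force"],o["ft_torque"])
```

```text
[551.35028125 -98.64543684 158.98999478] [ 0.05190887 -0.72883213 -2.69851516] [-0.02834294 -0.03588635  0.00142998]
```

View pics/e.png

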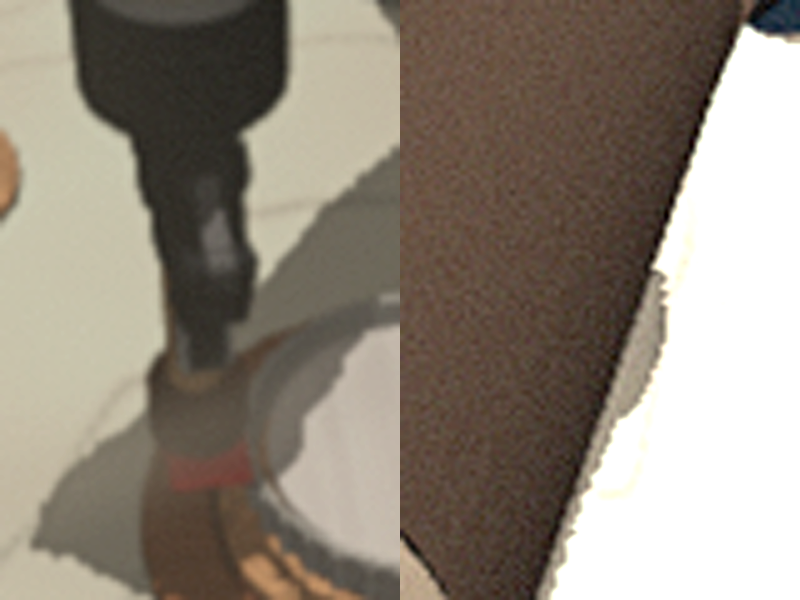

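The pounder is upright in the grip, straight above the -y ear, with its foot at about z = 85. Now the first slow press.

>>> {"op": "arm_command", "data": {
  "increments": [
    [0,0,0,0,0,-0.004,0],
    [0,0,0,0,0,-0.008,0],
    [0,0,0,0,0,-0.011,0],
    [0,0,0,0,0,-0.013,0],
    [0,0,0,0,0,-0.014,0],
    [0,0,0,0,0,-0.015,0]
  ]
}}

```text
clock: 5.8
eef_pos: [552.2, -96.9, 144.1]
ee_rot: [-3.141, -0.0, 1.892]
contact_force: [0.4, -1.3, -1.5]
width: 0.271
grip_force: 58.7
```

>>> {"op": "arm_command", "data": {
  "increments": [
    [0,0,0,0,0,-0.001,0],
    [0,0,0,0,0,-0.002,0]
  ]
}}

```text
clock: 5.97
eef_pos: [552.4, -97.0, 142.7]
ee_rot: [3.141, 0.0, 1.892]
contact_force: [-1.7, 0.7, 6.4]
width: 0.266
grip_force: 59.4
```

>>> {"op": "arm_command", "data": {
  "increments": [
    [0,0,0,0,0,-0.001,0],
    [0,0,0,0,0,-0.002,0]
  ]
}}

```text
clock: 6.13
eef_pos: [552.4, -97.3, 141.0]
ee_rot: [3.141, 0.0, 1.892]
contact_force: [-1.8, -0.8, 6.9]
width: 0.262
grip_force: 59.6
```

>>> {"op": "arm_command", "data": {
  "increments": [
    [0,0,0,0,0,-0.001,0],
    [0,0,0,0,0,-0.002,0],
    [0,0,0,0,0,0.002,0],
    [0,0,0,0,0,0.01,0],
    [0,0,0,0,0,0.018,0],
    [0,0,0,-0.003,0.01,0.018,0],
    [0,0,0,-0.009,0.035,0.018,0],
    [0,0,0,-0.017,0.067,0.018,0],
    [0,0,0,-0.026,0.1,0.018,0],
    [0,0,0,-0.035,0.133,0.018,0],
    [0,0,0,-0.042,0.162,0.018,0],
    [0,0,0,-0.047,0.182,0.018,0]
  ]
}}

```text
clock: 7.13
eef_pos: [503.8, 89.3, 158.3]
ee_rot: [-3.141, -0.002, 1.895]
contact_force: [0.3, 0.2, -1.1]
width: 0.264
grip_force: 59.1
```

>>> {"op": "arm_command", "data": {
  "increments": [
    [0,0,0,-0.002,0.008,0,0],
    [0,0,0,-0.002,0.0085,0,0],
    [0,0,0,-0.002,0.0085,-0.005,0],
    [0,0,0,-0.002,0.0085,-0.01,0],
    [0,0,0,-0.002,0.0085,-0.0125,0],
    [0,0,0,-0.002,0.0085,-0.0135,0]
  ]
}}

```text
clock: 7.63
eef_pos: [503.1, 92.1, 144.1]
ee_rot: [-3.141, 0.001, 1.889]
contact_force: [-0.2, -0.4, -1.7]
width: 0.268
grip_force: 59.1
```

>>> {"op": "arm_command", "data": {
  "increments": [
    [0,0,0,0,0,-0.001,0],
    [0,0,0,0,0,-0.002,0]
  ]
}}

```text
clock: 7.8
eef_pos: [503.4, 92.8, 142.6]
ee_rot: [-3.141, 0.0, 1.89]
contact_force: [-0.1, 1.1, -1.4]
width: 0.264
grip_force: 59.1
```

>>> {"op": "arm_command", "data": {
  "increments": [
    [0,0,0,0,0,-0.001,0],
    [0,0,0,0,0,-0.002,0]
  ]
}}

```text
clock: 7.97
eef_pos: [503.4, 93.2, 141.1]
ee_rot: [3.141, 0.0, 1.891]
contact_force: [-0.8, -0.8, 5.3]
width: 0.268
grip_force: 59.3
```

>>> {"op": "arm_command", "data": {
  "increments": [
    [0,0,0,0,0,-0.001,0],
    [0,0,0,0,0,-0.002,0],
    [0,0,0,0,0,-0.003,0],
    [0,0,0,0,0,-0.004,0],
    [0,0,0,0,0,-0.005,0],
    [0,0,0,0,0,-0.006,0],
    [0,0,0,0,0,-0.007,0]
  ]
}}

```text
clock: 8.55
eef_pos: [503.2, 94.0, 134.3]
ee_rot: [3.141, -0.001, 1.892]
contact_force: [-3.5, 0.9, 7.5]
width: 0.263
grip_force: 59.7
```

>>> {"op": "arm_command", "data": {
  "increments": [
    [0,0,0,0,0,0.003,0],
    [0,0,0,0,0,0.012,0],
    [0,0,0,0,0,0.02,0],
    [0,0,0,0.003,-0.01,0.02,0],
    [0,0,0,0.009,-0.035,0.02,0],
    [0,0,0,0.017,-0.067,0.02,0],
    [0,0,0,0.026,-0.1,0.02,0],
    [0,0,0,0.035,-0.133,0.02,0],
    [0,0,0,0.042,-0.162,0.02,0],
    [0,0,0,0.047,-0.182,0.02,0],
    [0,0,0,0.049,-0.19,0.019,0],
    [0,0,0,0.049,-0.1905,0.013,0]
  ]
}}

```text
clock: 9.55
eef_pos: [552.9, -100.1, 147.7]
ee_rot: [3.14, 0.002, 1.888]
contact_force: [0.4, -0.1, -1.6]
width: 0.266
grip_force: 59.2
```

>>> {"op": "arm_command", "data": {
  "increments": [
    [0,0,0,0,0,-0.004,0],
    [0,0,0,0,0,-0.006,0],
    [0,0,0,0,0,-0.008,0],
    [0,0,0,0,0,-0.009,0],
    [0,0,0,0,0,-0.01,0],
    [0,0,0,0,0,-0.011,0],
    [0,0,0,0,0,-0.012,0],
    [0,0,0,0,0,-0.013,0],
    [0,0,0,0,0,-0.014,0],
    [0,0,0,0,0,-0.015,0]
  ]
}}

```text
clock: 10.38
eef_pos: [552.1, -96.4, 132.2]
ee_rot: [3.141, -0.001, 1.892]
contact_force: [-3.6, 0.4, 6.2]
width: 0.266
grip_force: 59.7
```

>>> {"op": "arm_command", "data": {
  "increments": [
    [0,0,0,0,0,-0.001,0],
    [0,0,0,0,0,-0.002,0]
  ]
}}

```text
clock: 10.55
eef_pos: [552.1, -96.6, 130.2]
ee_rot: [3.141, -0.0, 1.892]
contact_force: [-2.9, 0.2, 6.7]
width: 0.265
grip_force: 59.7
```

>>> {"op": "arm_command", "data": {
  "increments": [
    [0,0,0,0,0,-0.0005,0],
    [0,0,0,0,0,-0.001,0]
  ]
}}

```text
clock: 10.72
eef_pos: [552.2, -96.6, 129.2]
ee_rot: [3.141, -0.0, 1.892]
contact_force: [-3.5, 1.0, 5.3]
width: 0.266
grip_force: 59.7
```

>>> {"op": "arm_command", "data": {
  "increments": [
    [0,0,0,0,0,-0.0005,0],
    [0,0,0,0,0,-0.001,0]
  ]
}}

```text
clock: 10.88
eef_pos: [552.2, -96.7, 128.1]
ee_rot: [3.141, -0.0, 1.892]
contact_force: [-2.6, -0.5, 5.7]
width: 0.263
grip_force: 59.6
```

>>> {"op": "arm_command", "data": {
  "increments": [
    [0,0,0,0,0,0.003,0],
    [0,0,0,0,0,0.012,0],
    [0,0,0,0,0,0.022,0],
    [0,0,0,-0.003,0.01,0.022,0],
    [0,0,0,-0.009,0.035,0.022,0],
    [0,0,0,-0.017,0.067,0.022,0],
    [0,0,0,-0.026,0.1,0.022,0],
    [0,0,0,-0.035,0.133,0.022,0],
    [0,0,0,-0.042,0.162,0.022,0],
    [0,0,0,-0.047,0.182,0.022,0],
    [0,0,0,-0.049,0.19,0.02,0],
    [0,0,0,-0.049,0.1905,0.015,0]
  ]
}}

```text
clock: 11.88
eef_pos: [502.9, 96.6, 143.1]
ee_rot: [3.14, -0.001, 1.896]
contact_force: [-0.1, -0.2, -1.6]
width: 0.267
grip_force: 59.0
```

>>> {"op": "arm_command", "data": {
  "increments": [
    [0,0,0,0,0,-0.004,0],
    [0,0,0,0,0,-0.007,0],
    [0,0,0,0,0,-0.008,0],
    [0,0,0,0,0,-0.009,0],
    [0,0,0,0,0,-0.01,0],
    [0,0,0,0,0,-0.011,0],
    [0,0,0,0,0,-0.012,0],
    [0,0,0,0,0,-0.013,0]
  ]
}}

```text
clock: 12.55
eef_pos: [503.3, 92.8, 130.1]
ee_rot: [-3.142, -0.0, 1.89]
contact_force: [-2.3, 0.5, 6.0]
width: 0.267
grip_force: 59.5
```

>>> {"op": "arm_command", "data": {
  "increments": [
    [0,0,0,0,0,-0.0007,0],
    [0,0,0,0,0,-0.0015,0]
  ]
}}

```text
clock: 12.72
eef_pos: [503.2, 93.0, 128.6]
ee_rot: [-3.142, -0.001, 1.89]
contact_force: [-3.6, 1.7, 6.0]
width: 0.267
grip_force: 59.5
```

>>> {"op": "arm_command", "data": {
  "increments": [
    [0,0,0,0,0,-0.0005,0],
    [0,0,0,0,0,-0.001,0]
  ]
}}

```text
clock: 12.88
eef_pos: [503.2, 93.1, 127.6]
ee_rot: [-3.141, -0.001, 1.89]
contact_force: [-2.9, 1.6, 5.9]
width: 0.267
grip_force: 59.6
```

>>> {"op": "arm_command", "data": {
  "increments": [
    [0,0,0,0,0,-0.0005,0],
    [0,0,0,0,0,-0.001,0]
  ]
}}

```text
clock: 13.05
eef_pos: [503.2, 93.2, 126.6]
ee_rot: [-3.141, -0.001, 1.891]
contact_force: [-2.9, 1.4, 6.1]
width: 0.267
grip_force: 59.6
```

>>> {"op": "arm_command", "data": {
  "increments": [
    [0,0,0,0,0,-0.0004,0],
    [0,0,0,0,0,-0.0008,0]
  ]
}}

```text
clock: 13.22
eef_pos: [503.2, 93.2, 126.0]
ee_rot: [-3.141, -0.001, 1.891]
contact_force: [-4.2, 2.2, 12.1]
width: 0.265
grip_force: 60.0
```

>>> {"op": "arm_command", "data": {
  "increments": [
    [0,0,0,0,0,-0.0003,0],
    [0,0,0,0,0,-0.0003,0]
  ]
}}

```text
clock: 13.38
eef_pos: [503.2, 93.2, 125.9]
ee_rot: [-3.142, -0.001, 1.89]
contact_force: [-5.0, 2.5, 11.9]
width: 0.268
grip_force: 60.2
```

>>> {"op": "arm_command", "data": {
  "increments": [
    [0,0,0,0,0,-0.0004,0],
    [0,0,0,0,0,-0.0004,0]
  ]
}}

```text
clock: 13.55
eef_pos: [503.3, 93.3, 125.8]
ee_rot: [3.141, -0.002, 1.891]
contact_force: [-4.8, 2.6, 14.5]
width: 0.263
grip_force: 60.6
```

+y has landed: about 16 N with no sink. Now the -y side.

>>> {"op": "arm_command", "data": {
  "increments": [
    [0,0,0,0,0,0.003,0],
    [0,0,0,0,0,0.012,0],
    [0,0,0,0,0,0.022,0],
    [0,0,0,0.003,-0.01,0.022,0],
    [0,0,0,0.009,-0.035,0.022,0],
    [0,0,0,0.017,-0.067,0.022,0],
    [0,0,0,0.026,-0.1,0.022,0],
    [0,0,0,0.035,-0.133,0.022,0],
    [0,0,0,0.042,-0.162,0.022,0],
    [0,0,0,0.047,-0.182,0.022,0],
    [0,0,0,0.049,-0.19,0.018,0],
    [0,0,0,0.049,-0.1905,0.01,0]
  ]
}}

```text
clock: 14.55
eef_pos: [552.8, -100.1, 135.3]
ee_rot: [3.14, 0.002, 1.888]
contact_force: [0.0, -0.0, -1.7]
width: 0.266
grip_force: 59.1
```

>>> {"op": "arm_command", "data": {
  "increments": [
    [0,0,0,0,0,-0.003,0],
    [0,0,0,0,0,-0.005,0],
    [0,0,0,0,0,-0.006,0],
    [0,0,0,0,0,-0.007,0],
    [0,0,0,0,0,-0.0075,0]
  ]
}}

```text
clock: 14.97
eef_pos: [552.1, -95.4, 127.3]
ee_rot: [-3.141, -0.001, 1.894]
contact_force: [-0.7, 2.4, 2.2]
width: 0.269
grip_force: 59.2
```

>>> {"op": "arm_command", "data": {
  "increments": [
    [0,0,0,0,0,-0.0004,0],
    [0,0,0,0,0,-0.0008,0]
  ]
}}

```text
clock: 15.13
eef_pos: [552.3, -95.9, 126.8]
ee_rot: [3.141, -0.001, 1.893]
contact_force: [-1.5, 2.9, 3.6]
width: 0.261
grip_force: 59.2
```

>>> {"op": "arm_command", "data": {
  "increments": [
    [0,0,0,0,0,-0.0004,0],
    [0,0,0,0,0,-0.0008,0]
  ]
}}

```text
clock: 15.3
eef_pos: [552.3, -96.3, 126.1]
ee_rot: [3.141, -0.001, 1.892]
contact_force: [-3.1, 3.9, 6.8]
width: 0.266
grip_force: 59.6
```

>>> {"op": "arm_command", "data": {
  "increments": [
    [0,0,0,0,0,-0.0004,0],
    [0,0,0,0,0,-0.0006,0]
  ]
}}

```text
clock: 15.47
eef_pos: [552.4, -96.4, 125.8]
ee_rot: [3.141, -0.001, 1.892]
contact_force: [-4.4, 2.8, 10.4]
width: 0.267
grip_force: 59.8
```

>>> {"op": "arm_command", "data": {
  "increments": [
    [0,0,0,0,0,-0.0004,0],
    [0,0,0,0,0,-0.0004,0]
  ]
}}

```text
clock: 15.63
eef_pos: [552.5, -96.5, 125.6]
ee_rot: [3.14, -0.001, 1.892]
contact_force: [-4.3, 4.5, 12.0]
width: 0.271
grip_force: 60.1
```

>>> {"op": "arm_command", "data": {
  "increments": [
    [0,0,0,0,0,-0.0003,0],
    [0,0,0,0,0,-0.0003,0],
    [0,0,0,0,0,-0.0003,0]
  ]
}}

```text
clock: 15.88
eef_pos: [552.5, -96.6, 125.5]
ee_rot: [3.14, -0.001, 1.892]
contact_force: [-5.2, 4.0, 13.9]
width: 0.268
grip_force: 60.2
```

Both sides feel hard. I'll check the +y ear once more.

>>> {"op": "arm_command", "data": {
  "increments": [
    [0,0,0,0,0,0.003,0],
    [0,0,0,0,0,0.012,0],
    [0,0,0,0,0,0.022,0],
    [0,0,0,-0.003,0.01,0.022,0],
    [0,0,0,-0.009,0.035,0.022,0],
    [0,0,0,-0.017,0.067,0.022,0],
    [0,0,0,-0.026,0.1,0.022,0],
    [0,0,0,-0.035,0.133,0.022,0],
    [0,0,0,-0.042,0.162,0.022,0],
    [0,0,0,-0.047,0.182,0.022,0],
    [0,0,0,-0.049,0.19,0.018,0],
    [0,0,0,-0.049,0.1905,0.01,0]
  ]
}}

```text
clock: 16.88
eef_pos: [503.1, 96.5, 134.6]
ee_rot: [3.14, -0.001, 1.896]
contact_force: [-0.3, 0.5, -1.0]
width: 0.267
grip_force: 58.9
```

>>> {"op": "arm_command", "data": {
  "increments": [
    [0,0,0,0,0,-0.003,0],
    [0,0,0,0,0,-0.005,0],
    [0,0,0,0,0,-0.007,0],
    [0,0,0,0,0,-0.008,0],
    [0,0,0,0,0,-0.0085,0]
  ]
}}

```text
clock: 17.3
eef_pos: [503.4, 92.1, 126.2]
ee_rot: [-3.141, 0.0, 1.889]
contact_force: [-3.6, -1.0, 9.2]
width: 0.267
grip_force: 59.8
```

>>> {"op": "arm_command", "data": {
  "increments": [
    [0,0,0,0,0,-0.0004,0],
    [0,0,0,0,0,-0.0007,0]
  ]
}}

```text
clock: 17.47
eef_pos: [503.4, 92.3, 125.9]
ee_rot: [-3.141, -0.0, 1.89]
contact_force: [-5.5, -0.3, 13.2]
width: 0.26
grip_force: 60.2
```

>>> {"op": "arm_command", "data": {
  "increments": [
    [0,0,0,0,0,0.003,0],
    [0,0,0,0,0,0.015,0],
    [0,0,0,0,0,0.03,0],
    [0,0,0,-0.001,-0.01,0.04,0],
    [0,0,0,-0.003,-0.03,0.04,0],
    [0,0,0,-0.006,-0.06,0.04,0],
    [0,0,0,-0.009,-0.095,0.04,0],
    [0,0,0,-0.012,-0.13,0.04,0],
    [0,0,0,-0.015,-0.165,0.04,0],
    [0,0,0,-0.019,-0.2,0.04,0],
    [0,0,0,-0.022,-0.235,0.04,0],
    [0,0,0,-0.025,-0.27,0.04,0]
  ]
}}

```text
clock: 18.47
eef_pos: [477.4, -179.0, 166.0]
ee_rot: [3.141, 0.001, 1.891]
contact_force: [-0.9, -0.5, -0.0]
width: 0.263
grip_force: 59.1
```

>>> {"op": "arm_command", "data": {
  "increments": [
    [0,0,0,-0.004,-0.035,0,0],
    [0,0,0,-0.007,-0.07,0,0],
    [0,0,0,-0.01,-0.1,-0.005,0],
    [0,0,0,-0.011,-0.115,-0.015,0],
    [0,0,0,-0.011,-0.1185,-0.03,0],
    [0,0,0,-0.011,-0.1185,-0.045,0],
    [0,0,0,-0.011,-0.1185,-0.06,0],
    [0,0,0,-0.011,-0.1185,-0.07,0],
    [0,0,0,-0.011,-0.1185,-0.077,0],
    [0,0,0,-0.011,-0.1185,-0.081,0],
    [0,0,0,-0.011,-0.1185,-0.083,0],
    [0,0,0,-0.011,-0.1185,-0.084,0]
  ]
}}

```text
clock: 19.47
eef_pos: [467.4, -295.0, 81.5]
ee_rot: [3.141, 0.0, 1.892]
contact_force: [0.6, 0.2, -0.8]
width: 0.265
grip_force: 59.1
```

>>> {"op": "arm_command", "data": {
  "increments": [
    [0,0,0,0,0,-0.0005,0],
    [0,0,0,0,0,-0.001,0]
  ]
}}

```text
clock: 19.63
eef_pos: [467.5, -295.0, 80.7]
ee_rot: [3.141, 0.001, 1.892]
contact_force: [0.1, -0.5, -1.8]
width: 0.269
grip_force: 59.1
```

>>> {"op": "arm_command", "data": {
  "increments": [
    [0,0,0,0,0,-0.0004,0],
    [0,0,0,0,0,-0.0008,0]
  ]
}}

```text
clock: 19.8
eef_pos: [467.4, -294.9, 79.8]
ee_rot: [3.141, 0.0, 1.892]
contact_force: [-2.3, 0.1, 6.4]
width: 0.265
grip_force: 59.5
```

>>> {"op": "arm_command", "data": {
  "increments": [
    [0,0,0,0,0,0,0.3],
    [0,0,0,0,0,0,0.36],
    [0,0,0,0,0,0,0.45],
    [0,0,0,0,0,0,0.6],
    [0,0,0,0,0,0,0.8],
    [0,0,0,0,0,0,1],
    [0,0,0,0,0,0,1],
    [0,0,0,0,0,0,1],
    [0,0,0,0,0,0.01,1],
    [0,0,0,0,0,0.03,1],
    [0,0,0,0,0,0.06,1],
    [0,0,0,0,0,0.09,1]
  ]
}}

```text
clock: 20.8
eef_pos: [466.5, -294.9, 170.5]
ee_rot: [-3.14, -0.001, 1.891]
contact_force: [0.4, -0.1, -0.2]
width: 1.0
grip_force: 0.0
```

>>> {"op": "arm_command", "data": {
  "increments": [
    [0,0,0,0,0,0.03,1],
    [0,0,0,0,0,0.06,1],
    [0,0,0,-0.01,0,0.09,1],
    [0,0,0,-0.03,-0.01,0.11,1],
    [0,0,0,-0.04,-0.04,0.12,1],
    [0,0,0,-0.05,-0.07,0.12,1],
    [0,0,0,-0.06,-0.1,0.12,1],
    [0,0,0,-0.07,-0.13,0.12,1],
    [0,0,0,-0.08,-0.16,0.12,1],
    [0,0,0,-0.09,-0.19,0.12,1],
    [0,0,0,-0.09,-0.2,0.12,1],
    [0,0,0,-0.09,-0.2,0.12,1]
  ]
}}

```text
clock: 21.8
eef_pos: [375.0, -497.6, 290.0]
ee_rot: [-3.14, 0.002, 1.887]
contact_force: [0.0, 1.4, 0.4]
width: 1.003
grip_force: 0.0
```

Run:
```python
from h import *
snap("scene","s3");snap("top","t3")
def cr(t,x,y,w,h,s): return cv2.resize(load(t)["im"][y:y+h,x:x+w],None,fx=s,fy=s,interpolation=cv2.INTER_CUBIC)
cv2.imwrite("pics/f.png",cv2.convertScaleAbs(np.vstack([cr("s3",150,130,260,100,3),cr("t3",230,150,260,100,3)]),alpha=1.4))
```

```text
(no output)
```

View pics/f.png

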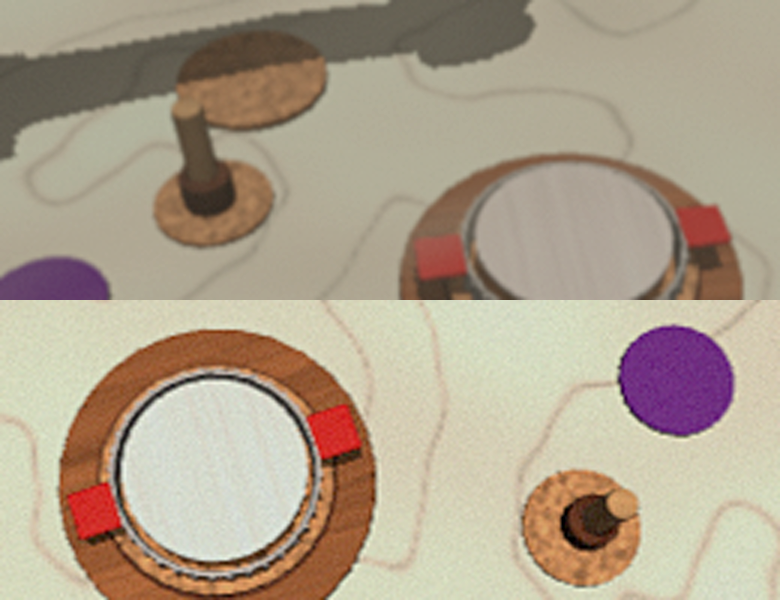

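The pounder stands upright in the middle of the small cork coaster (208,207), and the ring is down. Last, a check of the ear heights.

Run:
```python
from h import *
S=lambda x,y:("s3",(x/3+150-.3,y/3+130-.3));T=lambda x,y:("t3",(x/3+230-.3,(y-300)/3+150-.3))
print(tri(S(440,258),T(338,432)),tri(S(703,226),T(95,511)))
```

```text
(array([549.34625204, -99.177607  ,  48.29751019]), [1.7, 1.7]) (array([501.01578905,  93.36562054,  48.4955309 ]), [0.4, 0.4])
```

Both ears measure 48.4 mm. Adding the 3–4 mm calibration offset gives about 52 mm, which agrees with the felt landing, and the ring is level.

```bash
python3 -c "
from workcell import env
print(env.sign_off())"
```

```text
the job is handed in; nothing more can be done
None
```

I worked the ring down with alternating presses until both ears landed hard on the cork, level to about 0.3 mm by feel. The pounder is back upright on the small cork coaster, the jar, mug and tin were left alone, and the job was handed in at about 22 s.

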